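# Snap the cap onto the weighed spice jar and lift it by the cap

## Task

The open spice jar has just been weighed: take it off the kitchen scale, because the scale must not be pressed on, and stand it upright on the chopping board, letting go of it. Then pick up the red snap cap, press it down onto the jar's neck until it clicks over the bead, and go on pressing firmly for a moment after the force drops, so that its rim is fully home on the jar's shoulder. To prove that it has locked, lift the jar by the cap alone about 10 cm above the board and finish while holding it hanging there upright and still; do not tip the jar at any time or disturb the other things.

Things in the scene. Friction and masses are not known exactly. Their poses are not given: they have to be found in the camera images.
- spice_jar: white glazed round spice jar with a pale green band, open, about 0.2 kg: 48 mm in diameter, 68 mm high to its flat shoulder, then a white sifter neck (top at 83 mm) with a ring bead for the cap. Starts upright on the scale's pan. Origin: centre of its underside; z up along its axis. Grip it round the body from above, fingertips about 30 mm above its foot
- jar_shoulder (a point): centre of the jar's shoulder plane, 68 mm above its underside, on its axis. The neck rises from it; the neck's bead is 28 mm across, 8 mm above this point. The cap is home when its rim lies on the shoulder
- cap: round red snap cap, 46 mm in diameter, 30 mm high, ribbed, 0.04 kg, standing on the board, open end down, closed top up. Origin: centre of its rim (open end); z up along its axis. Cavity 16.5 mm deep with four sprung catches. Its side is rigid: grip it round the sides from above, and keep that grip (40 N or so) through press and lift. Any turn about its axis will do
- cap_rim (a point): centre of the cap's rim, at its origin. Over the neck, catches touch about 8 mm above home; resistance peaks at about 8 to 13 N some 4.5 mm above home, then clicks, drops, and the cap runs down till this point meets jar_shoulder. Then keep a steady 15 N or so on it for half a second (not much over 25 N). The catches centre it from up to 2 mm off; pulling it off takes over 10 N
- board: brown wooden chopping board, 230 x 340 x 21 mm, does not move when pushed. Origin: centre of its underside, so its top is 21 mm above it; its own x axis runs along the 230 mm side, its y axis along the 340 mm side
- scale: flat black digital kitchen scale, 196 x 140 mm, with a square steel pan of 132 mm whose top is 24 mm above the worktop; does not move. Origin: centre of its underside; its x axis points from the display to the pan, the pan's centre lies 22 mm along it
- closed_jar: shop spice jar with a dark lid, 41 mm in diameter, 105 mm high, a bystander; origin at the centre of its underside
- mug: white mug with a leaf pattern, 82 mm in diameter and 91 mm high, a bystander; origin at the centre of its underside

How it is judged:
By the outcome, as a careful person would: the job done as asked, in the order asked, and still so for the second after the job is handed in, while the arm keeps its last pose, push and grip.
It also fails if it takes over 54 s, if anything falls off the work surface, if the arm or the gripper's body presses on something with over 40 N, if the wrist force passes 120 N, or if a joint passes its speed limit or range.

## Robot

A 6-joint arm with a two-finger parallel gripper is mounted at the origin on a cart in front of the work surface, level with it; the furniture and walls round the work are solid. World frame = base frame: x ahead of the robot, y to its left, z up, the work surface at z = 0. Lengths are in m, angles in rad, forces in N, time in s.
With the tool pointing down it reaches from about 0.35 to 0.85 m from the base axis. Payload 8.1 kg.
Tool frame: the origin (TCP) lies between the finger pads; the fingertips stand 19 mm ahead of it and the grasp point (between the pads) is the TCP; z points along the fingers, y is the line along which they close (so a half turn about z gives the same grasp; the last joint's range is limited). The gripper opens to 93 mm and grips with 3 to 60 N. Pads are 15 mm wide; open, the fingers measure 128 mm over their backs; the gripper's body (75 mm by 188 mm) begins 65 mm behind the grasp point.
Start: joints at [1.088, 0.13, 1.488, -0, 1.523, -0.085], TCP at [0.232, 0.553, 0.21] pointing down, gripper open.
Joint ranges: [-2.96, 2.96], [-0.89, 2.26], [0.02, 2.5], [-1.34, 4.48], [0, 2.73], [-2.66, 2.66]. Speed limits (rad/s): [2.39, 2.39, 2.79, 3.14, 3.14, 3.14].

## Interface

Orientations are given as a unit quaternion [x, y, z, w].
In Python, from rig import bot gives the robot as it stands.
- The arm moves only by the shell command python3 drive.py 'ROWS' [FORCE]. ROWS is a JSON list of rows, 1 to 8 of them, each of 5 numbers: dx, dy, dz in shares of the most that a row can go, 1 being 62.5 mm, then a turn about the tool's z in fractions of the full range, 1 being 360 degrees, then the finger opening in m; each row shifts and turns the commanded pose from where the row before left it, along the tool's axes as they then stand; what a row does not reach is not made up. A row lasts 1/8 s, in which the tool goes at most 0.0625 m and 0.188 rad, less where a joint would pass 70% of its speed; a pose out of reach is approached as far as the arm can. The fingers move at their own pace and stop on an object; FORCE is the grip in N (left out, the last holds). Time passes only in rows, so rows that do not move let the fingers close. It prints the time, the measured TCP pose, the force, the opening and the grip force at its end. No shift or turn number may pass 1 either way. Input that does not fit is refused with a message, and nothing moves.
- bot.get_obs(): the state, without advancing time (a new reading comes with each control period).
- bot.grab_frame(name): name is "side" or "top"; returns a dict with "frame" (400x640x3 uint8, blue, green, red), "z_map" (400x640 float32, m along the optical axis (not along the pixel's ray), 0 where there is no reading), "camera_matrix" (3x3 intrinsics, pixels), "R" (3x3) and "t" (3): a world point X has camera coordinates R X + t. Camera axes: x right, y down, z forward; pixel columns grow to the right and rows downward; lengths in m; the calibration is good to about 2 mm. A picture is of the moment at which its call begins.
- bot.finish_job(): hands the job in; it is judged then, once.
The state is a dict: "time_s": time; "q": joint angles; "qd": joint speeds; "joint_efforts": joint torques, N m; "position": TCP position; "ee_rot": TCP orientation; "ft_force": force on the tool from outside, world axes, zero at the start; "moment": the same for the moment, N m; "finger_gap": finger opening in m; "grasp_force": force on a finger pad.
Only numpy, scipy, OpenCV 4.12 (cv2) and the standard library are available. Lean on these libraries where they do the work, as an engineer would, in place of code of your own. Each camera call takes 0.05 s, during which the arm holds its last target. There are 200 camera calls.

## Working session

There is one attempt and no reset: what is moved stays moved. The work goes in short steps, Python scripts to look and compute and a shell command to move; the robot and the scene stay as the last step left them, time stands still between calls to the robot, and variables do not carry over. Pictures are saved under pics/ and viewed, at most 10 in all, crops included, and the job is handed in when it is done.

```bash
ls; mkdir -p pics
python3 - <<'E'
from rig import bot
import cv2,numpy as np
o=bot.get_obs();print(o)
for n in("top","side"):
    f=bot.grab_frame(n);cv2.imwrite(f"pics/{n}0.png",f["frame"]);np.savez(f"{n}0.npz",**f)
    print(n,f["camera_matrix"],f["R"],f["t"])
E
```

```text
drive.py
pics
rig.py
{'time_s': 0.0, 'q': array([ 1.08757765e+00,  1.31140756e-01,  1.48926823e+00,  5.07675534e-06,
        1.52302269e+00, -8.54145211e-02]), 'qd': array([-0.00030479,  0.00065348,  0.00168165,  0.00162138,  0.00056193,
       -0.00076458]), 'joint_efforts': array([ 1.09617024e-03, -5.59848225e+01, -4.91754377e+01,  7.68714887e-02,
        3.57802736e-02, -1.40565730e-04]), 'position': array([0.23214783, 0.55263077, 0.20920574]), 'ee_rot': array([ 1.97593211e-01,  9.80283672e-01, -8.81882879e-04, -2.60357300e-04]), 'ft_force': array([ 0.54155664,  1.12741194, -0.01649881]), 'moment': array([-0.03461614,  0.00993774,  0.04231974]), 'grasp_force': 0.0, 'finger_gap': 0.09310274141970502}
top [[373.78795657   0.         324.99093421]
 [  0.         373.78795657 190.36869027]
 [  0.           0.           1.        ]] [[ 0.00459389 -0.99998188 -0.00389111]
 [-0.989414   -0.00398086 -0.14506581]
 [ 0.14504769  0.00451633 -0.98941436]] [0.19022833 0.596802   0.8320174 ]
side [[430.54065647   0.         324.21912796]
 [  0.         430.54065647 195.48961093]
 [  0.           0.           1.        ]] [[-0.96805663 -0.24979564  0.02164499]
 [-0.1280703   0.41840788 -0.89918454]
 [ 0.21555594 -0.87323364 -0.43703393]] [0.63028518 0.07989507 0.92040988]
```

View pics/top0.png

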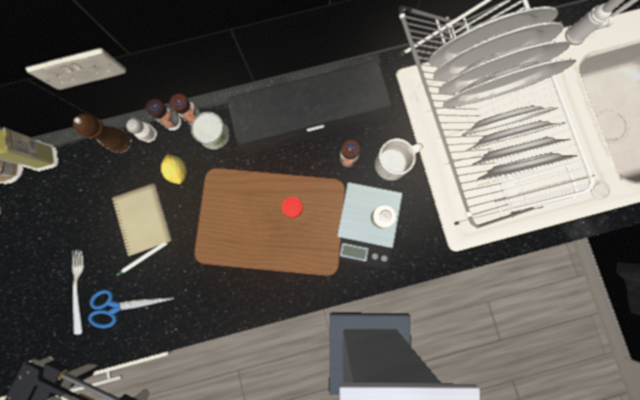

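View pics/side0.png

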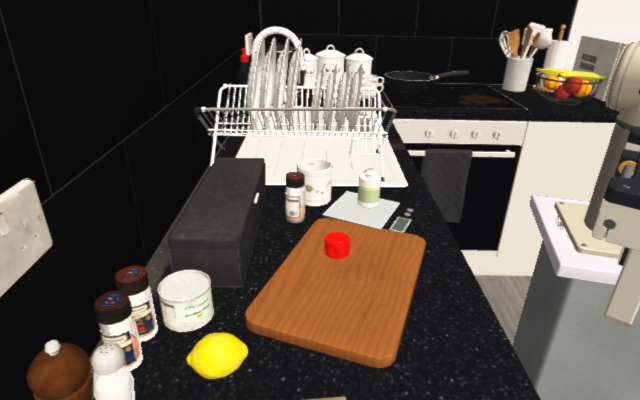

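Top view: cap at (291,207), jar at (384,216) on the pan, board centre about (270,222), closed jar (349,152), mug (396,159). The side view confirms this, with the jar at (368,190) and the cap at (337,245), and nothing between the jar and the board.

```bash
cat > h.py <<'E'
import numpy as np,cv2
def cloud(f):
    K=f["camera_matrix"];z=f["z_map"];v,u=np.mgrid[:z.shape[0],:z.shape[1]]
    P=np.stack([(u-K[0,2])/K[0,0]*z,(v-K[1,2])/K[1,1]*z,z],-1)
    return (P-f["t"])@f["R"]
def ray(f,u,v,h):
    c=-f["R"].T@f["t"];d=f["R"].T@np.linalg.inv(f["camera_matrix"])@np.array([u,v,1.])
    return c+d*(h-c[2])/d[2]
def red(f):
    h=cv2.cvtColor(f["frame"],cv2.COLOR_BGR2HSV)
    return ((h[...,0]<6)|(h[...,0]>174))&(h[...,1]>200)&(h[...,2]>90)
def circ(m):
    c=max(cv2.findContours(m.astype(np.uint8),0,1)[0],key=cv2.contourArea)
    return cv2.minEnclosingCircle(c),cv2.minAreaRect(c)
E
python3 - <<'E'
from h import *
F={n:dict(np.load(n+"0.npz")) for n in("top","side")}
for n,f in F.items():
    P=cloud(f)
    m=red(f);m[:,:200]=0
    q=P[m];print(n,"red",m.sum(),circ(m)[0]);s=q[q[:,2]>.046];print(" cap top",len(s),s.mean(0),(s.min(0)+s.max(0))/2,np.ptp(s,axis=0))
    if n=="top":print(" ray",ray(f,*circ(m)[0][0],.051))
    box=lambda u,v,r:np.s_[v-r:v+r,u-r:u+r]
    for nm,(u,v,r),(a,b) in (("jar",(384,216,22) if n=="top" else (368,190,28),(.06,.115)),("closed",(349,152,14) if n=="top" else (295,197,28),(.095,.115)),("mug",(396,159,24)if n=="top" else (315,182,30),(.08,.1))):
        q=P[box(u,v,r)].reshape(-1,3);s=q[(q[:,2]>a)&(q[:,2]<b)]
        print(nm,len(s),s.mean(0).round(4),((s.min(0)+s.max(0))/2).round(4),np.ptp(s,axis=0).round(4))
f=F["top"];P=cloud(f)
q=P[216-22:216+22,384-22:384+22]
print(np.round(q[10:36:2,8:38:2,2]*1000).astype(int))
h=cv2.cvtColor(f["frame"],cv2.COLOR_BGR2HSV)
b=((h[...,0]>4)&(h[...,0]<20)&(h[...,1]>90)&(abs(P[...,2]-.021)<.008))
b[:160]=0;b[280:]=0;b[:,:185]=0;b[:,350:]=0
b=b|red(f);r=circ(b)[1];print("board",r);print([ray(f,*p,.021)[:2].round(3) for p in cv2.boxPoints(r)])
E
```

```text
Traceback (most recent call last):
  File "h.py", line 13, in circ
    c=max(cv2.findContours(m.astype(np.uint8),0,1)[0],key=cv2.contourArea)
ValueError: max() iterable argument is empty
```

Run:
```python
from h import *
f=dict(np.load("top0.npz"));print(f["frame"][207,285:298],cv2.cvtColor(f["frame"],cv2.COLOR_BGR2HSV)[207,291],f["z_map"][200:214:3,285:298:3],f["frame"].dtype)
f=dict(np.load("side0.npz"));print(f["frame"][245,330:340:3])
```

```text
[[ 66  72 237]
 [ 67  74 238]
 [ 68  75 239]
 [ 67  75 238]
 [ 67  74 238]
 [ 69  75 239]
 [ 68  75 239]
 [ 67  74 238]
 [ 69  76 239]
 [ 68  76 238]
 [ 69  76 239]
 [ 67  75 238]
 [ 67  74 237]] [  1 182 239] [[0.8670023  0.8691165  0.8653051  0.8660539  0.8641822 ]
 [0.864403   0.8619765  0.8619456  0.8672132  0.86275005]
 [0.8621652  0.8614812  0.8649176  0.86089516 0.86002696]
 [0.8620774  0.8599868  0.86229384 0.8634668  0.86242723]
 [0.8611552  0.8624116  0.8606818  0.8613658  0.8597034 ]] uint8
[[ 14  18 197]
 [ 14  21 228]
 [ 15  23 242]
 [ 15  25 249]]
```

```bash
sed -i 's/>200)/>150)/' h.py
python3 - <<'E'
from h import *
F={n:dict(np.load(n+"0.npz")) for n in("top","side")}
for n,f in F.items():
    P=cloud(f)
    m=red(f);m[:,:280]=0;m[:190]=0;m[270:]=0
    q=P[m];print(n,"red",m.sum(),circ(m)[0]);s=q[q[:,2]>.046];print(" cap top",len(s),s.mean(0),(s.min(0)+s.max(0))/2,np.ptp(s,axis=0))
    print(" ray",ray(f,*circ(m)[0][0],.051))
    box=lambda u,v,r:np.s_[v-r:v+r,u-r:u+r]
    for nm,(u,v,r),(a,b) in (("jar",(384,216,22) if n=="top" else (368,190,28),(.06,.115)),("closed",(349,152,14) if n=="top" else (295,197,28),(.095,.115)),("mug",(396,159,24)if n=="top" else (315,182,30),(.08,.1))):
        q=P[box(u,v,r)].reshape(-1,3);s=q[(q[:,2]>a)&(q[:,2]<b)]
        print(nm,len(s),s.mean(0).round(4),((s.min(0)+s.max(0))/2).round(4),np.ptp(s,axis=0).round(4))
f=F["top"];P=cloud(f)
q=P[216-22:216+22,384-22:384+22]
print(np.round(q[10:36:2,8:38:2,2]*1000).astype(int))
h=cv2.cvtColor(f["frame"],cv2.COLOR_BGR2HSV)
b=((h[...,0]>4)&(h[...,0]<20)&(h[...,1]>90)&(abs(P[...,2]-.021)<.012))
b[:160]=0;b[280:]=0;b[:,:185]=0;b[:,350:]=0
r=circ(b)[1];print("board",r);print([ray(f,*p,.021)[:2].round(3) for p in cv2.boxPoints(r)])
w=((h[...,1]<60)&(h[...,2]>190));w[:195]=0;w[240:]=0;w[:,:362]=0;w[:,405:]=0
cv2.imwrite("pics/jz.png",np.hstack([cv2.resize(f["frame"][185:250,350:415],None,fx=6,fy=6,interpolation=0),cv2.resize(F["side"]["frame"][155:220,335:400],None,fx=6,fy=6,interpolation=0)]))
E
```

```text
top red 336 ((291.82257080078125, 206.9193572998047), 10.313232421875)
 cap top 312 [0.55623555 0.26991904 0.05451679] [0.52427163 0.24041248 0.47860136] [0.11068693 0.10313895 0.86384873]
 ray [0.55598705 0.26920495 0.051     ]
jar 419 [0.5321 0.0661 0.0949] [0.5333 0.0644 0.0858] [0.0478 0.0471 0.0504]
closed 271 [0.6795 0.1383 0.1054] [0.6807 0.1387 0.1022] [0.0404 0.0378 0.0143]
mug 290 [0.6709 0.0271 0.088 ] [0.6672 0.0257 0.0873] [0.0803 0.0934 0.0144]
side red 609 ((336.6487731933594, 244.92974853515625), 14.677760124206543)
 cap top 307 [0.55547087 0.28177907 0.05425197] [0.50079873 0.58776259 0.25323125] [0.15762923 0.67996807 0.41443398]
 ray [0.55316604 0.29619902 0.051     ]
jar 473 [0.5317 0.0781 0.0838] [0.5334 0.0696 0.0837] [0.0485 0.0439 0.0473]
closed 189 [0.6787 0.1455 0.1026] [0.6805 0.1418 0.1007] [0.0396 0.0383 0.0113]
mug 450 [0.6701 0.0763 0.0873] [0.6669 0.0767 0.09  ] [0.0796 0.1684 0.02  ]
[[ 28  25  26  25  24  25  22  26  25  24  26  25  25  24  30]
 [ 25  23  25  27  28  93  93  92  94  91  25  24  28  23  25]
 [ 25  26  25  93  92  90  92  94  92  95  9
[... 151 characters left out ...]
 74  92  90  92 106 106 107 108 109 103  94  95  23  16]
 [ 40  75  93  94  91 106 108 110 107 108 104  92  93  27   1]
 [ 40  75  94  91  92 101 106 107 109 109 101  93  93  25   3]
 [ 29  68  92  92  92  94 104 106 106 102  93  92  24  27   0]
 [ 26  52  76  89  93  95  92  93  93  92  94  94  23  22   3]
 [ 25  32  62  81  93  96  90  92  92  92  91  26  25  16   2]
 [ 26  24  29  57  75  86  93  92  93  24  25  24  25  17  -1]
 [ 26  28  26  24  24  27  27  23  25  22  24  25  25   1   0]]
board ((269.71575927734375, 221.23484802246094), (145.29493713378906, 96.94229888916016), 5.440331935882568)
[array([0.427, 0.502]), array([0.658, 0.492]), array([0.625, 0.141]), array([0.397, 0.163])]
```

View pics/jz.png

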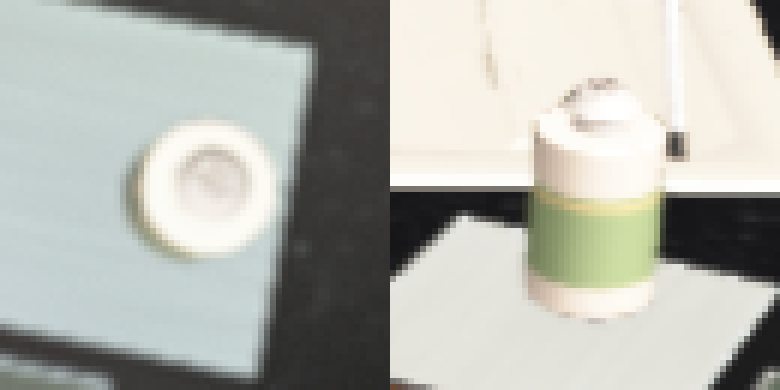

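The crop shows the jar's shoulder circle centred at about (384.5,216) in the top view, upright near the pan's edge, with the open neck facing up.

```bash
cat >> h.py <<'E'
def jar(f,u,v,h,r=22):   # centre of the shoulder disc at height h in the top view
    P=cloud(f);m=np.zeros(P.shape[:2],bool);m[v-r:v+r,u-r:u+r]=1
    m&=(P[...,2]>h-.008)&(P[...,2]<h+.03)
    n,l,st,ce=cv2.connectedComponentsWithStats(m.astype(np.uint8));k=1+st[1:,4].argmax();m=l==k
    (c,R)=circ(m)[0];w=m&(abs(P[...,2]-h)<.006)
    return ray(f,*c,h)[:2],R,ray(f,*ce[k],h)[:2],((P[m].min(0)+P[m].max(0))/2)[:2]
def capc(f,h,u,v,r=25):
    m=red(f);k=np.zeros_like(m);k[v-r:v+r,u-r:u+r]=1;m&=k
    P=cloud(f);m2=m&(P[...,2]>h-.01)
    return ray(f,*circ(m)[0][0],h)[:2],ray(f,*np.argwhere(m)[:,::-1].mean(0),h)[:2],np.median(P[m2],0)
def totool(o,d):
    from scipy.spatial.transform import Rotation as R
    return R.from_quat(o["ee_rot"]).inv().apply(d)
E
python3 - <<'E'
from h import *
from rig import bot
f=dict(np.load("top0.npz"));s=dict(np.load("side0.npz"))
j=jar(f,384,216,.092);print("jar",j);c=capc(f,.051,291,207);print("cap",c)
# side lateral check: project predicted points
def proj(f,X):
    p=f["camera_matrix"]@(f["R"]@np.array(X)+f["t"]);return p[:2]/p[2]
h=cv2.cvtColor(s["frame"],cv2.COLOR_BGR2HSV)
g=(h[...,0]>30)&(h[...,0]<60)&(h[...,1]>70);g[:170]=0;g[220:]=0;g[:,:345]=0;g[:,:345]=0;g[:,395:]=0
xs=np.where(g.any(0))[0];print("green cols",xs.min(),xs.max(),"pred",proj(s,[*j[0],.055]))
m=red(s);m[:,:315]=0;m[:,360:]=0;m[:225]=0;m[265:]=0
v,u=np.where(m);print("cap side",u.min(),u.max(),v.min(),v.max(),proj(s,[*c[0],.036]))
o=bot.get_obs()
for t in ([*j[0],.073],):print(totool(o,np.array(t)-o["position"]))
E
```

```text
jar (array([0.53317069, 0.06397096]), 11.072306632995605, array([0.53327006, 0.06407266]), array([0.53397173, 0.06400409]))
cap (array([0.55598705, 0.26920495]), array([0.55608333, 0.26913361]), array([0.55576142, 0.26916749, 0.05165803]))
green cols 359 379 pred [368.99123456 190.49788171]
cap side 325 350 232 258 [338.17586814 244.00397066]
[-0.46683748 -0.33373771  0.13677541]
```

Units first: shifts go in shares of 62.5 mm and turns go in shares of 360 degrees. So -0.039 m is -0.624, -0.028 m is -0.448.

```bash
python3 drive.py '[[-0.624, -0.448, 0, 0, 0.093], [-0.624, -0.448, 0, 0, 0.093], [-0.624, -0.448, 0, 0, 0.093], [-0.624, -0.448, 0, 0, 0.093], [-0.624, -0.448, 0, 0, 0.093], [-0.624, -0.448, 0, 0, 0.093], [-0.624, -0.448, 0, 0, 0.093], [-0.624, -0.448, 0, 0, 0.093]]' 15; python3 drive.py '[[-0.624, -0.448, 0, 0, 0.093], [-0.624, -0.448, 0, 0, 0.093], [-0.624, -0.448, 0, 0, 0.093], [-0.608, -0.416, 0, 0, 0.093], [0, 0, 0, 0, 0.093], [0, 0, 0, 0, 0.093]]'
python3 - <<'E'
from h import *
from rig import bot
o=bot.get_obs();print(o["ft_force"],o["ee_rot"],totool(o,np.array([.5333,.0640,.0735])-o["position"]))
E
```

```text
time_s: 1.1
position: [0.4336, 0.2243, 0.2099]
ee_rot: [0.198, 0.98, -0.0, -0.0]
ft_force: [0.5, 1.0, 0.4]
finger_gap: 0.093
grasp_force: 0.0
time_s: 1.85
position: [0.5331, 0.0646, 0.2097]
ee_rot: [0.198, 0.98, 0.0, -0.001]
ft_force: [-0.4, 1.0, -0.0]
finger_gap: 0.0928
grasp_force: 0.0
[-0.42193881  0.99796272 -0.03048419] [ 1.97879694e-01  9.80226097e-01  9.46516538e-05 -6.45756100e-04] [-0.00065172 -0.00047894  0.13621272]
```

To row units: 0.03 m is 0.48, 0.026 m is 0.416.

```bash
python3 drive.py '[[-0.0096, 0, 0.48, 0, 0.093], [0, 0, 0.48, 0, 0.093], [0, 0, 0.48, 0, 0.093], [0, 0, 0.416, 0, 0.093], [0, 0, 0.32, 0, 0.093], [0, 0, 0, 0, 0.093], [0, 0, 0, 0, 0.06], [0, 0, 0, 0, 0.04]]' 15; python3 drive.py '[[0, 0, 0, 0, 0.03], [0, 0, 0, 0, 0.03], [0, 0, 0, 0, 0.03], [0, 0, 0, 0, 0.03]]'
```

```text
time_s: 2.85
position: [0.535, 0.0645, 0.0757]
ee_rot: [0.197, 0.98, 0.0, 0.001]
ft_force: [-0.3, 0.5, -0.1]
finger_gap: 0.0777
grasp_force: 0.0
time_s: 3.35
position: [0.5342, 0.064, 0.0744]
ee_rot: [0.198, 0.98, -0.0, 0.0]
ft_force: [0.6, -0.3, 0.4]
finger_gap: 0.0474
grasp_force: 15.0
```

To row units: -0.02 m is -0.32, -0.01 m is -0.16.

```bash
python3 drive.py '[[0, 0, 0, 0, 0.03], [0, 0, -0.16, 0, 0.03], [0, 0, -0.32, 0, 0.03], [0, 0, -0.32, 0, 0.03], [0, 0, -0.32, 0, 0.03], [0, 0, -0.16, 0, 0.03], [0, 0, 0, 0, 0.03], [0, 0, 0, 0, 0.03]]' 20
python3 - <<'E'
from h import *
from rig import bot
o=bot.get_obs();print(o["ft_force"],o["ee_rot"],o["position"],totool(o,np.array([.462,.31,o["position"][2]])-o["position"]))
E
```

```text
time_s: 4.35
position: [0.5335, 0.0641, 0.1533]
ee_rot: [0.198, 0.98, -0.0, -0.001]
ft_force: [-0.6, -0.0, -1.6]
finger_gap: 0.0477
grasp_force: 20.0
[-0.62676412 -0.00351399 -1.6268316 ] [ 1.97591913e-01  9.80284122e-01 -1.50423868e-04 -6.72983960e-04] [0.53354389 0.06410403 0.1533085 ] [1.61215601e-01 1.98979591e-01 9.15280595e-05]
```

To row units: 0.0247 m is 0.3952, 0.02 m is 0.32.

```bash
python3 drive.py '[[0.064, 0.08, 0, 0, 0.03], [0.16, 0.1984, 0, 0, 0.03], [0.256, 0.3168, 0, 0, 0.03], [0.32, 0.3952, 0, 0, 0.03], [0.32, 0.3952, 0, 0, 0.03], [0.32, 0.3952, 0, 0, 0.03], [0.32, 0.3952, 0, 0, 0.03], [0.32, 0.3952, 0, 0, 0.03]]'; python3 drive.py '[[0.24, 0.296, 0, 0, 0.03], [0.16, 0.1984, 0, 0, 0.03], [0.096, 0.1184, 0, 0, 0.03], [0, 0, 0, 0, 0.03], [0, 0, 0.32, 0, 0.03], [0, 0, 0.32, 0, 0.03], [0, 0, 0.32, 0, 0.03], [0, 0, 0, 0, 0.03]]'
python3 - <<'E'
from h import *
from rig import bot
for n in("top","side"):
    f=bot.grab_frame(n);cv2.imwrite(f"pics/{n}1.png",f["frame"][130:280,200:420] if n=="top" else cv2.resize(f["frame"][100:350,230:450],None,fx=2,fy=2))
o=bot.get_obs();print(o["ft_force"],o["ee_rot"],o["position"])
E
```

```text
time_s: 5.35
position: [0.4753, 0.2645, 0.154]
ee_rot: [0.197, 0.98, 0.0, -0.0]
ft_force: [-0.8, -0.0, -2.6]
finger_gap: 0.0475
grasp_force: 20.0
time_s: 6.35
position: [0.4609, 0.3086, 0.0909]
ee_rot: [0.198, 0.98, -0.002, -0.002]
ft_force: [-0.2, -0.2, -0.6]
finger_gap: 0.0473
grasp_force: 20.0
[ 0.01987266 -0.06791548 -1.01827263] [ 1.97674692e-01  9.80267579e-01 -2.93701855e-04 -3.22121394e-04] [0.46262742 0.30968503 0.09384223]
```

View pics/side1.png

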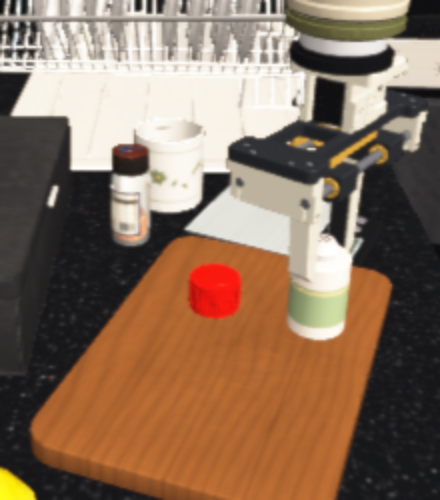

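The side picture shows the jar upright in the fingers just above the board at about (318,300), well clear of the cap at (215,290). Lowering it gently.

To row units: 0.01 m is 0.16, 0.001 m is 0.016.

```bash
python3 drive.py '[[0, 0, 0.16, 0, 0.03], [0, 0, 0.096, 0, 0.03], [0, 0, 0.064, 0, 0.03], [0, 0, 0.016, 0, 0.03], [0, 0, 0, 0, 0.03], [0, 0, 0, 0, 0.03]]'; python3 drive.py '[[0, 0, 0.016, 0, 0.03], [0, 0, 0, 0, 0.03], [0, 0, 0, 0, 0.03]]'
```

```text
time_s: 7.2
position: [0.463, 0.3101, 0.0735]
ee_rot: [0.198, 0.98, 0.0, 0.0]
ft_force: [-0.2, -0.5, -1.0]
finger_gap: 0.0473
grasp_force: 20.0
time_s: 7.58
position: [0.4628, 0.3099, 0.0722]
ee_rot: [0.198, 0.98, -0.0, 0.0]
ft_force: [-0.3, 0.2, -1.0]
finger_gap: 0.0473
grasp_force: 20.0
```

To row units: 0.001 m is 0.016.

```bash
python3 drive.py '[[0, 0, 0.016, 0, 0.03], [0, 0, 0, 0, 0.03], [0, 0, 0, 0, 0.03]]';python3 drive.py '[[0, 0, 0.0128, 0, 0.03], [0, 0, 0, 0, 0.03], [0, 0, 0, 0, 0.03]]'
```

```text
time_s: 7.95
position: [0.4628, 0.31, 0.0713]
ee_rot: [0.198, 0.98, 0.0, 0.0]
ft_force: [0.0, -0.8, -0.5]
finger_gap: 0.0476
grasp_force: 20.0
time_s: 8.32
position: [0.4631, 0.3099, 0.0713]
ee_rot: [0.198, 0.98, 0.0, 0.0]
ft_force: [-1.6, -1.5, 4.7]
finger_gap: 0.0475
grasp_force: 20.0
```

To row units: -0.04 m is -0.64, -0.03 m is -0.48.

```bash
python3 drive.py '[[0, 0, -0.0064, 0, 0.05], [0, 0, 0, 0, 0.06], [0, 0, 0, 0, 0.093], [0, 0, 0, 0, 0.093], [0, 0, 0, 0, 0.093], [0, 0, -0.16, 0, 0.093], [0, 0, -0.48, 0, 0.093], [0, 0, -0.64, 0, 0.093]]'
python3 - <<'E'
from h import *
from rig import bot
o=bot.get_obs();print(o["position"],totool(o,np.array([.5560,.2692,o["position"][2]])-o["position"]))
E
```

```text
time_s: 9.32
position: [0.4621, 0.3095, 0.1513]
ee_rot: [0.198, 0.98, -0.001, -0.001]
ft_force: [0.0, 0.3, 0.6]
finger_gap: 0.0927
grasp_force: 0.0
[0.46209058 0.30953434 0.15133019] [-0.10220166 -0.00080254 -0.00011747]
```

To row units: -0.03 m is -0.48, -0.022 m is -0.352.

```bash
python3 drive.py '[[-0.32, 0, -0.16, 0, 0.093], [-0.48, 0, 0, 0, 0.093], [-0.48, 0, 0, 0, 0.093], [-0.352, -0.0128, 0.16, 0, 0.093], [0, 0, 0, 0, 0.093], [0, 0, 0, 0, 0.093]]'
python3 - <<'E'
from h import *
from rig import bot
f=bot.grab_frame("top");np.savez("top2.npz",**f);s=bot.grab_frame("side")
p=f["camera_matrix"]@(f["R"]@np.array([.463,.31,.089])+f["t"]);p=(p[:2]/p[2]).astype(int);print(p,jar(f,*p,.089))
cv2.imwrite("pics/b.png",np.hstack([cv2.resize(f["frame"][150:280,210:340],None,fx=3,fy=3),cv2.resize(s["frame"][180:310,280:410],None,fx=3,fy=3)]))
o=bot.get_obs();print(o["position"],totool(o,np.array([.5560,.2692,.045])-o["position"]))
E
```

```text
time_s: 10.07
position: [0.556, 0.27, 0.1513]
ee_rot: [0.198, 0.98, 0.0, -0.0]
ft_force: [-0.1, -0.2, 0.5]
finger_gap: 0.093
grasp_force: 0.0
[270 247] (array([0.46201444, 0.30877878]), 11.184310913085938, array([0.46182489, 0.30860255]), array([0.46135558, 0.30837956]))
[0.55599959 0.27032023 0.15154537] [-0.00040376 -0.00108905  0.10654492]
```

View pics/b.png

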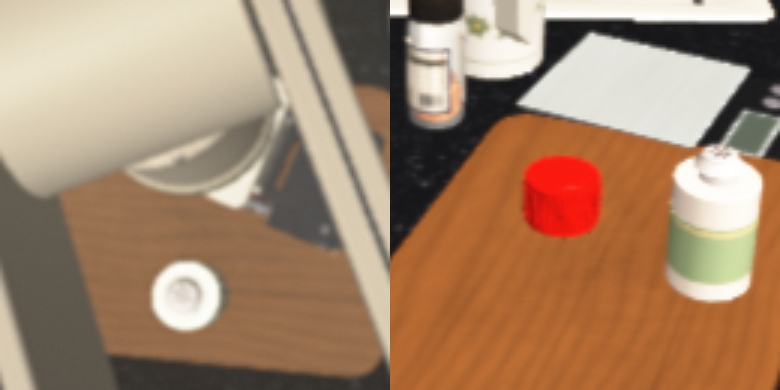

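The jar stands free and upright on the board at about (272,248) in the top view, and the cap is untouched. Picking up the cap.

To row units: 0.03 m is 0.48, -0.001 m is -0.016.

```bash
python3 drive.py '[[-0.0064, -0.016, 0.48, 0, 0.093], [0, 0, 0.48, 0, 0.093], [0, 0, 0.4, 0, 0.093], [0, 0, 0.224, 0, 0.093], [0, 0, 0.112, 0, 0.093], [0, 0, 0, 0, 0.093], [0, 0, 0, 0, 0.06], [0, 0, 0, 0, 0.05]]' 10; python3 drive.py '[[0, 0, 0, 0, 0.03], [0, 0, 0, 0, 0.03], [0, 0, 0, 0, 0.03], [0, 0, 0, 0, 0.03]]'; python3 drive.py '[[0, 0, 0, 0, 0.03], [0, 0, 0, 0, 0.03]]' 40; python3 -c "
from rig import bot;o=bot.get_obs();print(o['position'],o['finger_gap'],o['ft_force'])"
```

```text
time_s: 11.18
position: [0.5572, 0.2688, 0.0458]
ee_rot: [0.198, 0.98, 0.0, 0.001]
ft_force: [0.5, 0.0, 0.2]
finger_gap: 0.0772
grasp_force: 0.0
time_s: 11.68
position: [0.5564, 0.2686, 0.0448]
ee_rot: [0.198, 0.98, -0.0, -0.0]
ft_force: [-1.5, -0.8, 0.8]
finger_gap: 0.0373
grasp_force: 0.0
time_s: 11.92
position: [0.5564, 0.2686, 0.0448]
ee_rot: [0.198, 0.98, -0.0, -0.0]
ft_force: [-0.2, -0.6, 0.6]
finger_gap: 0.0303
grasp_force: 0.0
[0.55644888 0.26860031 0.04478245] 0.03029319378905609 [-0.15445821 -0.57165213  0.55885622]
```

The gap is 30 mm with no grip force, so the cap isn't between the pads. I'll look before doing anything else.

Run:
```python
from h import *
from rig import bot
f=bot.grab_frame("top");s=bot.grab_frame("side");np.savez("side3.npz",**s)
cv2.imwrite("pics/c.png",np.hstack([cv2.resize(f["frame"][150:280,210:340],None,fx=3,fy=3),cv2.resize(s["frame"][180:310,280:410],None,fx=3,fy=3)]))
```

```text
(no output)
```

View pics/c.png

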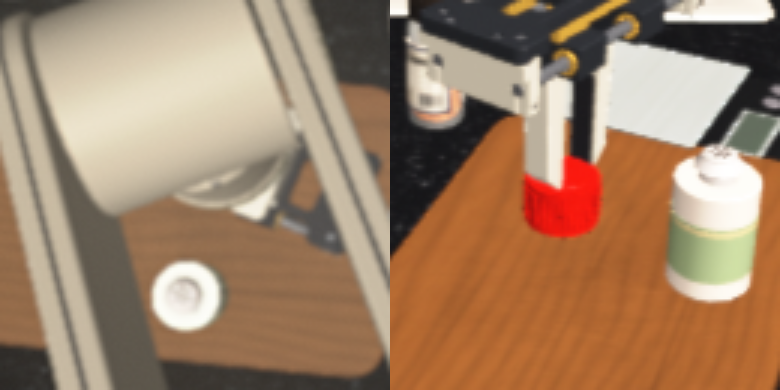

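The cap hasn't moved, and the near fingertip at (550,185) in the crop seems to end at the cap's top, higher than I expected. I'll measure the tip height from the depth map.

Run:
```python
from h import *
s=dict(np.load("side3.npz"));P=cloud(s)
u0,v0=280,180
for v in range(150,184,3)  :pass
for y in range(60,240,9):
    r=v0+y//3; print(r,[ (tuple((P[r,u0+x//3]*1000).round().astype(int)), s["frame"][r,u0+x//3].tolist()) for x in (545,555,) for x in [x-390]])
print("right finger")
for y in range(100,190,9):
    r=v0+y//3; print(r,[ (tuple((P[r,u0+x//3]*1000).round().astype(int)), s["frame"][r,u0+x//3].tolist()) for x in (585,600) for x in [x-390]])
from rig import bot;o=bot.get_obs();print(o)
```

```text
200 [((np.int64(562), np.int64(315), np.int64(147)), [40, 39, 39]), ((np.int64(553), np.int64(326), np.int64(154)), [115, 118, 125])]
203 [((np.int64(556), np.int64(339), np.int64(154)), [128, 127, 128]), ((np.int64(550), np.int64(335), np.int64(153)), [124, 122, 125])]
206 [((np.int64(555), np.int64(344), np.int64(152)), [124, 122, 125]), ((np.int64(558), np.int64(298), np.int64(128)), [212, 230, 238])]
209 [((np.int64(564), np.int64(304), np.int64(125)), [163, 181, 193]), ((np.int64(558), np.int64(298), np.int64(122)), [223, 237, 244])]
212 [((np.int64(564), np.int64(302), np.int64(118)), [162, 182, 193]), ((np.int64(558), np.int64(296), np.int64(116)), [222, 237, 244])]
215 [((np.int64(564), np.int64(300), np.int64(111)), [161, 181, 192]), ((np.int64(559), np.int64(294), np.int64(109)), [222, 237, 244])]
218 [((np.int64(564), np.int64(301), np.int64(106)), [161, 180, 191]), ((np.int64(558), np.int64(296), np.int64(104)), [223, 237, 244])]
221 [((np.int64(564), np.int64(300), np.int64(100)), [161, 179, 191]), ((np.int64(558), np.int64(297), np.int64(99)), [223, 237, 244])]
224 [((n
[... 2915 characters left out ...]
16])]
{'time_s': 12.025, 'q': array([ 3.66735607e-01,  3.10605542e-01,  1.59267113e+00, -2.40743493e-05,
        1.23831249e+00, -8.06249572e-01]), 'qd': array([ 0.00030735, -0.00088277, -0.00081562, -0.00143442, -0.00079593,
        0.00017914]), 'joint_efforts': array([ 5.74773076e-04, -6.08627486e+01, -4.49594378e+01,  4.10969532e-02,
        6.86972192e-02,  5.80477149e-05]), 'position': array([0.55649468, 0.26859429, 0.04483114]), 'ee_rot': array([ 1.97592750e-01,  9.80284196e-01, -8.66842128e-06,  7.57464876e-06]), 'ft_force': array([-0.04286286,  0.48001729, -0.17663074]), 'moment': array([ 0.00418324,  0.02146352, -0.04286992]), 'grasp_force': 0.0, 'finger_gap': 0.029945845731782904}
```

Both fingertips end at z ≈ 0.055, about 10 mm above the reported TCP and not 19 mm below it. So the tool sits about 29 mm higher than the description says: the fingers closed just above the cap and never touched it. I'll open, go down 28 mm and check the force.

To row units: -0.005 m is -0.08.

```bash
python3 drive.py '[[0, 0, -0.08, 0, 0.093], [0, 0, 0, 0, 0.093], [0, 0, 0, 0, 0.093], [0, 0, 0, 0, 0.093], [0, 0, 0, 0, 0.093], [0, 0, 0, 0, 0.093]]' 10; python3 drive.py '[[0.0112, 0.0048, 0.16, 0, 0.093], [0, 0, 0.16, 0, 0.093], [0, 0, 0.128, 0, 0.093], [0, 0, 0, 0, 0.093], [0, 0, 0, 0, 0.093]]';python3 - <<'E'
from h import *
from rig import bot
o=bot.get_obs();s=bot.grab_frame("side");np.savez("side4.npz",**s);print(o["position"],o["ft_force"],o["finger_gap"])
cv2.imwrite("pics/d.png",cv2.resize(s["frame"][180:310,280:410],None,fx=3,fy=3))
E
```

```text
time_s: 12.78
position: [0.5564, 0.2686, 0.0497]
ee_rot: [0.198, 0.98, -0.0, -0.0]
ft_force: [-0.1, 0.3, 0.6]
finger_gap: 0.0857
grasp_force: 0.0
time_s: 13.4
position: [0.5561, 0.2692, 0.0219]
ee_rot: [0.198, 0.98, 0.0, 0.0]
ft_force: [0.5, 0.7, 0.2]
finger_gap: 0.0926
grasp_force: 0.0
[0.55607324 0.2691647  0.02190239] [0.45934702 0.66444014 0.22842889] 0.09264011102839402
```

View pics/d.png

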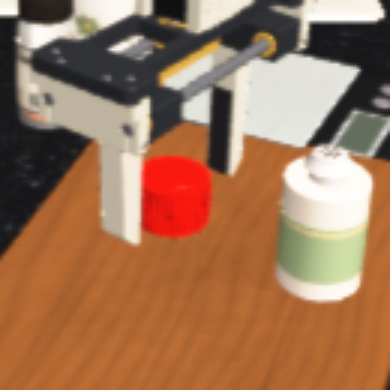

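The fingers now straddle the cap, with the near tip at (120,238) in the crop and the far tip at (228,172). Checking tip height.

Run:
```python
from h import *
s=dict(np.load("side4.npz"));P=cloud(s)
for r in range(248,266,2): print(r,[(P[r,c]*1000).round().astype(int).tolist() for c in (317,321,325)])
for r in range(226,244,2): print(r,[(P[r,c]*1000).round().astype(int).tolist() for c in (353,358)])
```

```text
248 [[581, 328, 59], [573, 329, 62], [568, 320, 57]]
250 [[581, 327, 55], [573, 330, 58], [568, 322, 54]]
252 [[581, 326, 50], [573, 329, 54], [568, 321, 49]]
254 [[581, 325, 45], [573, 331, 50], [568, 321, 45]]
256 [[581, 325, 41], [573, 327, 44], [568, 321, 41]]
258 [[587, 302, 21], [573, 329, 41], [568, 321, 37]]
260 [[586, 306, 19], [579, 303, 19], [568, 321, 33]]
262 [[584, 313, 20], [578, 309, 19], [571, 308, 19]]
264 [[583, 316, 18], [575, 318, 21], [569, 314, 19]]
226 [[538, 227, 54], [528, 225, 54]]
228 [[537, 228, 50], [528, 226, 51]]
230 [[537, 228, 46], [527, 228, 47]]
232 [[537, 225, 39], [528, 224, 41]]
234 [[536, 229, 37], [527, 224, 36]]
236 [[536, 229, 33], [527, 224, 32]]
238 [[538, 213, 19], [529, 213, 20]]
240 [[537, 223, 20], [527, 218, 19]]
242 [[535, 230, 21], [526, 225, 19]]
```

To row units: 0.002 m is 0.032.

```bash
python3 drive.py '[[0, 0, 0.032, 0, 0.093], [0, 0, 0.032, 0, 0.093], [0, 0, 0, 0, 0.07], [0, 0, 0, 0, 0.05], [0, 0, 0, 0, 0.03], [0, 0, 0, 0, 0.03], [0, 0, 0, 0, 0.03], [0, 0, 0, 0, 0.03]]' 10; python3 drive.py '[[0, 0, 0, 0, 0.03], [0, 0, 0, 0, 0.03]]' 40
```

```text
time_s: 14.45
position: [0.556, 0.2692, 0.0179]
ee_rot: [0.198, 0.98, 0.0, 0.0]
ft_force: [-0.8, 0.2, -0.2]
finger_gap: 0.0461
grasp_force: 10.0
time_s: 14.7
position: [0.556, 0.2692, 0.0179]
ee_rot: [0.198, 0.98, 0.0, 0.0]
ft_force: [0.4, 0.1, 0.3]
finger_gap: 0.0452
grasp_force: 40.0
```

```bash
python3 drive.py '[[0, 0, -0.08, 0, 0.03], [0, 0, -0.32, 0, 0.03], [0, 0, -0.48, 0, 0.03], [0, 0, -0.48, 0, 0.03], [0, 0, -0.352, 0, 0.03], [0, 0, 0, 0, 0.03], [0, 0, 0, 0, 0.03]]'
python3 - <<'E'
from h import *
from rig import bot
o=bot.get_obs();print(o["position"],o["ft_force"],o["finger_gap"])
J=[]
for i in range(3):
    f=bot.grab_frame("top");j=jar(f,271,248,.089);print([a if np.isscalar(a) else a.round(4) for a in j]);J.append(j[0])
s=bot.grab_frame("side");P=cloud(s);h=cv2.cvtColor(s["frame"],cv2.COLOR_BGR2HSV)
g=(h[...,0]>30)&(h[...,0]<60)&(h[...,1]>60);g[:230]=0;g[285:]=0;g[:,:365]=0;g[:,:]&=True;g[:,410:]=0
xs=np.where(g.sum(0)>5)[0];K=s["camera_matrix"]
pr=lambda X:(lambda p:p[:2]/p[2])(K@(s["R"]@np.array(X)+s["t"]))
print("side col mid",(xs.min()+xs.max())/2,np.ptp(xs),pr([*np.mean(J,0),.05]),pr([.463,.31,.05]))
m=red(s);m[:,:300]=0;m[:,380:]=0;v,u=np.where(m);print("cap",u.min(),u.max(),v.min(),v.max(),pr([*o["position"][:2],o["position"][2]+.018]))
cv2.imwrite("pics/e.png",cv2.resize(s["frame"][140:310,280:410],None,fx=3,fy=3))
t=[*np.mean(J,0),o["position"][2]];print(totool(o,t-o["position"]),totool(o,np.array([.463,.31,o["position"][2]])-o["position"]))
E
```

```text
time_s: 15.58
position: [0.5557, 0.269, 0.1246]
ee_rot: [0.198, 0.98, -0.0, -0.0]
ft_force: [0.2, -0.7, -1.4]
finger_gap: 0.0456
grasp_force: 40.0
[0.55571315 0.26904432 0.12459386] [ 0.24154533 -0.71409346 -1.3583001 ] 0.04555822841055196
[array([0.4618, 0.3084]), 11.191985130310059, array([0.4618, 0.3085]), array([0.4614, 0.3084])]
[array([0.4618, 0.3083]), 11.18591022491455, array([0.4618, 0.3085]), array([0.4613, 0.3085])]
[array([0.4619, 0.3085]), 11.188298225402832, array([0.4618, 0.3085]), array([0.4614, 0.3082])]
side col mid 386.5 27 [387.58287129 257.41505601] [386.77185401 257.8205604 ]
cap 300 354 174 205 [340.56344691 191.47754758]
[ 1.01802838e-01 -9.18004398e-05  1.63762704e-05] [1.01339534e-01 1.84252475e-03 1.59128285e-05]
```

View pics/e.png

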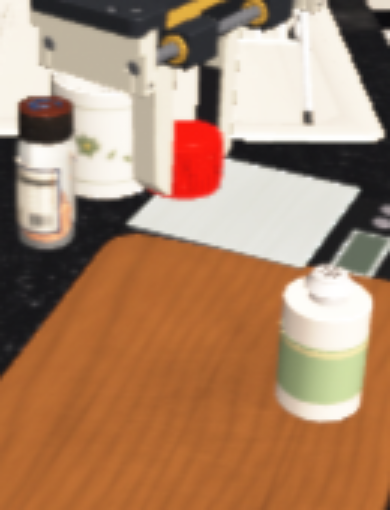

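The cap is held level in the fingers at about (195,158), and the jar is upright and free at (325,345). I'll move over the jar using a mean of the vision and release positions, then check the alignment from the side.

```bash
python3 drive.py '[[0.16, 0, 0, 0, 0.03], [0.4, 0.0048, 0, 0, 0.03], [0.48, 0.0048, 0, 0, 0.03], [0.36, 0.0048, 0, 0, 0.03], [0.224, 0, 0, 0, 0.03], [0, 0, 0, 0, 0.03], [0, 0, 0, 0, 0.03], [0, 0, 0, 0, 0.03]]'
python3 - <<'E'
from h import *
from rig import bot
o=bot.get_obs();print(o["position"],o["ft_force"],o["finger_gap"],totool(o,np.array([.4618,.3084,.1])-o["position"]),totool(o,np.array([.463,.31,.1])-o["position"]))
s=bot.grab_frame("side");h=cv2.cvtColor(s["frame"],cv2.COLOR_BGR2HSV);K=s["camera_matrix"]
pr=lambda X:(lambda p:p[:2]/p[2])(K@(s["R"]@np.array(X)+s["t"]))
p=o["position"]
for z in(.145,.05):print(z,pr([*p[:2],z]))
m=red(s);m[:,:360]=0;m[:,420:]=0;v,u=np.where(m);print("cap cols",u.min(),u.max(),v.min(),v.max())
cv2.imwrite("pics/f.png",cv2.resize(s["frame"][170:300,320:450],None,fx=4,fy=4,interpolation=cv2.INTER_CUBIC))
E
```

```text
time_s: 16.77
position: [0.4634, 0.309, 0.1249]
ee_rot: [0.198, 0.98, -0.0, 0.0]
ft_force: [0.2, -0.1, 0.6]
finger_gap: 0.0456
grasp_force: 40.0
[0.46339648 0.30896598 0.12488655] [ 0.18403573 -0.12212419  0.60450357] 0.04556090515402257 [ 0.00125859 -0.00114194  0.02488617] [0.0007735  0.00079834 0.02488637]
0.145 [391.67125732 207.67018745]
0.05 [386.61283481 257.45036741]
cap cols 383 407 195 224
```

View pics/f.png

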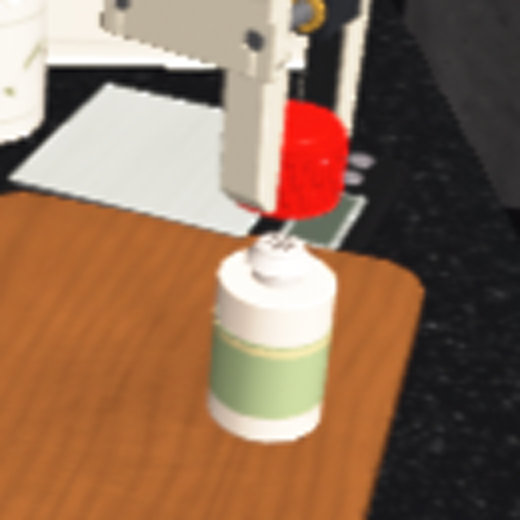

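The cap hangs level straight above the neck: its right edge is at column 407, the shoulder's middle at 389, which agrees with the expected projection to under 1 mm. Lowering it now.

To row units: 0.01 m is 0.16, 0.0004 m is 0.0064.

```bash
python3 drive.py '[[0.0064, 0, 0.16, 0, 0.03], [0, 0, 0.16, 0, 0.03], [0, 0, 0, 0, 0.03], [0, 0, 0, 0, 0.03]]'; python3 drive.py '[[0, 0, 0.064, 0, 0.03], [0, 0, 0.048, 0, 0.03], [0, 0, 0.032, 0, 0.03], [0, 0, 0, 0, 0.03], [0, 0, 0, 0, 0.03]]'
```

```text
time_s: 17.32
position: [0.4623, 0.3094, 0.1046]
ee_rot: [0.198, 0.98, -0.0, -0.0]
ft_force: [0.6, -0.6, -1.7]
finger_gap: 0.0453
grasp_force: 40.0
time_s: 17.95
position: [0.4624, 0.3095, 0.0959]
ee_rot: [0.198, 0.98, 0.0, 0.0]
ft_force: [0.1, -0.0, -0.6]
finger_gap: 0.0454
grasp_force: 40.0
```

To row units: 0.002 m is 0.032.

```bash
for i in 1; do python3 drive.py '[[0, 0, 0.032, 0, 0.03], [0, 0, 0, 0, 0.03], [0, 0, 0, 0, 0.03]]'; done
```

```text
time_s: 18.32
position: [0.4623, 0.3094, 0.0938]
ee_rot: [0.198, 0.98, -0.0, -0.0]
ft_force: [-0.5, 1.0, -0.6]
finger_gap: 0.0452
grasp_force: 40.0
```

To row units: 0.0015 m is 0.024.

```bash
python3 drive.py '[[0, 0, 0.024, 0, 0.03], [0, 0, 0, 0, 0.03]]'; python3 drive.py '[[0, 0, 0.016, 0, 0.03], [0, 0, 0, 0, 0.03]]'; python3 drive.py '[[0, 0, 0.016, 0, 0.03], [0, 0, 0, 0, 0.03]]'
```

```text
time_s: 18.58
position: [0.4624, 0.3096, 0.0924]
ee_rot: [0.198, 0.98, 0.0, 0.0]
ft_force: [-0.5, -0.1, 0.9]
finger_gap: 0.0455
grasp_force: 40.0
time_s: 18.82
position: [0.4626, 0.3096, 0.0916]
ee_rot: [0.198, 0.98, 0.0, 0.0]
ft_force: [-1.2, 1.0, 2.4]
finger_gap: 0.0452
grasp_force: 40.0
time_s: 19.08
position: [0.4625, 0.3095, 0.0904]
ee_rot: [0.198, 0.98, 0.0, 0.0]
ft_force: [0.2, 1.3, 3.3]
finger_gap: 0.0452
grasp_force: 40.0
```

To row units: 0.001 m is 0.016.

```bash
for k in 1; do python3 drive.py '[[0, 0, 0.016, 0, 0.03], [0, 0, 0, 0, 0.03]]'; python3 drive.py '[[0, 0, 0.016, 0, 0.03], [0, 0, 0, 0, 0.03]]'; python3 drive.py '[[0, 0, 0.016, 0, 0.03], [0, 0, 0, 0, 0.03]]'; done
```

```text
time_s: 19.32
position: [0.4618, 0.309, 0.0884]
ee_rot: [0.198, 0.98, -0.001, -0.001]
ft_force: [-0.8, 0.8, -2.3]
finger_gap: 0.0455
grasp_force: 40.0
time_s: 19.58
position: [0.4619, 0.3092, 0.0876]
ee_rot: [0.198, 0.98, -0.0, -0.0]
ft_force: [1.4, -0.0, -1.4]
finger_gap: 0.0456
grasp_force: 40.0
time_s: 19.82
position: [0.4623, 0.3094, 0.0871]
ee_rot: [0.198, 0.98, -0.0, -0.0]
ft_force: [0.0, -0.2, -2.1]
finger_gap: 0.0453
grasp_force: 40.0
```

It clicked: the force dropped from 3 N or more to about −2. Now pressing on to the shoulder.

Units first: shifts go in shares of 62.5 mm and turns go in shares of 360 degrees. So 0.0008 m is 0.0128.

```bash
python3 drive.py '[[0, 0, 0.0128, 0, 0.03], [0, 0, 0, 0, 0.03]]'; python3 drive.py '[[0, 0, 0.008, 0, 0.03], [0, 0, 0, 0, 0.03]]'; python3 drive.py '[[0, 0, 0.008, 0, 0.03], [0, 0, 0, 0, 0.03]]'
```

```text
time_s: 20.08
position: [0.4624, 0.3095, 0.0865]
ee_rot: [0.198, 0.98, 0.0, 0.0]
ft_force: [0.4, 0.4, -0.9]
finger_gap: 0.0452
grasp_force: 40.0
time_s: 20.32
position: [0.4625, 0.3097, 0.0863]
ee_rot: [0.198, 0.98, 0.0, 0.0]
ft_force: [-1.3, -0.0, -0.2]
finger_gap: 0.0452
grasp_force: 40.0
time_s: 20.58
position: [0.4625, 0.3099, 0.086]
ee_rot: [0.198, 0.98, 0.0, 0.0]
ft_force: [-1.8, 2.2, 2.6]
finger_gap: 0.0456
grasp_force: 40.0
```

To row units: 0.0007 m is 0.0112.

```bash
python3 drive.py '[[0, 0, 0.0112, 0, 0.03], [0, 0, 0, 0, 0.03]]'; python3 drive.py '[[0, 0, 0.008, 0, 0.03], [0, 0, 0, 0, 0.03], [0, 0, 0, 0, 0.03]]'
```

```text
time_s: 20.82
position: [0.4627, 0.31, 0.0859]
ee_rot: [0.198, 0.98, 0.001, 0.0]
ft_force: [-3.1, 1.3, 7.6]
finger_gap: 0.0455
grasp_force: 40.0
time_s: 21.2
position: [0.4628, 0.3101, 0.0859]
ee_rot: [0.198, 0.98, 0.001, 0.0]
ft_force: [-3.9, -0.3, 11.1]
finger_gap: 0.0454
grasp_force: 40.0
```

To row units: 0.0007 m is 0.0112.

```bash
python3 drive.py '[[0, 0, 0.0112, 0, 0.03], [0, 0, 0, 0, 0.03], [0, 0, 0, 0, 0.03]]'; python3 drive.py '[[0, 0, 0, 0, 0.03], [0, 0, 0, 0, 0.03], [0, 0, 0, 0, 0.03], [0, 0, 0, 0, 0.03]]'
```

```text
time_s: 21.58
position: [0.463, 0.3101, 0.0859]
ee_rot: [0.198, 0.98, 0.001, 0.001]
ft_force: [-7.0, -0.8, 16.1]
finger_gap: 0.0451
grasp_force: 40.0
time_s: 22.08
position: [0.463, 0.3102, 0.0859]
ee_rot: [0.198, 0.98, 0.001, 0.001]
ft_force: [-7.0, 0.7, 15.8]
finger_gap: 0.0455
grasp_force: 40.0
```

To row units: -0.015 m is -0.24, -0.012 m is -0.192.

```bash
python3 drive.py '[[0, 0, -0.024, 0, 0.03], [0, 0, -0.024, 0, 0.03], [0, 0, -0.016, 0, 0.03], [0, 0, -0.064, 0, 0.03], [0, 0, -0.128, 0, 0.03], [0, 0, -0.192, 0, 0.03], [0, 0, -0.24, 0, 0.03], [0, 0, -0.24, 0, 0.03]]'; python3 drive.py '[[0, 0, -0.24, 0, 0.03], [0, 0, -0.224, 0, 0.03], [0, 0, -0.144, 0, 0.03], [0, 0, -0.08, 0, 0.03], [0, 0, -0.032, 0, 0.03], [0, 0, 0, 0, 0.03], [0, 0, 0, 0, 0.03], [0, 0, 0, 0, 0.03]]'
python3 - <<'E'
from h import *
from rig import bot
o=bot.get_obs();print(o["position"],o["ft_force"],o["ee_rot"])
s=bot.grab_frame("side");f=bot.grab_frame("top")
cv2.imwrite("pics/g.png",np.hstack([cv2.resize(s["frame"][100:300,260:460],None,fx=2,fy=2),cv2.resize(f["frame"][100:300,230:430],None,fx=2,fy=2)]))
E
```

```text
time_s: 23.08
position: [0.4627, 0.3096, 0.1433]
ee_rot: [0.198, 0.98, 0.0, 0.0]
ft_force: [1.0, 0.5, -2.3]
finger_gap: 0.0453
grasp_force: 40.0
time_s: 24.08
position: [0.4622, 0.3094, 0.1862]
ee_rot: [0.198, 0.98, -0.0, -0.0]
ft_force: [0.3, 0.6, -2.3]
finger_gap: 0.0455
grasp_force: 40.0
[0.46216892 0.30936736 0.18624152] [ 0.27682483  0.64692983 -2.27512734] [ 1.97578496e-01  9.80287015e-01 -2.07299334e-04 -2.50867146e-04]
```

View pics/g.png

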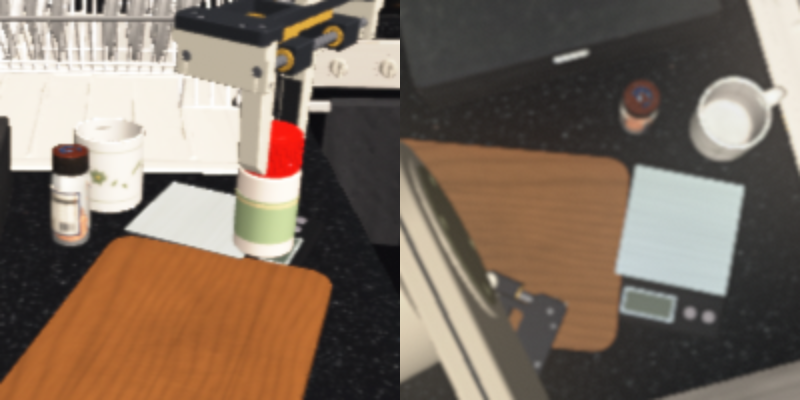

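The jar hangs upright from the fully seated cap at (268,200), 10 cm above the board (TCP rose from 0.086 to 0.186 m). The scale is empty, and the mug and closed jar look undisturbed. Handing in.

```bash
python3 drive.py '[[0, 0, 0, 0, 0.03], [0, 0, 0, 0, 0.03], [0, 0, 0, 0, 0.03], [0, 0, 0, 0, 0.03]]'; python3 -c "
from rig import bot;print(bot.finish_job())"
```

```text
time_s: 24.68
position: [0.4624, 0.3095, 0.1866]
ee_rot: [0.198, 0.98, 0.0, 0.0]
ft_force: [1.0, -0.0, -2.4]
finger_gap: 0.0456
grasp_force: 40.0
the job is handed in; nothing more can be done
None
```

I handed the job in at about 24.7 s: the jar came off the scale onto the board, the cap clicked and was held home at about 16 N for over half a second, and the jar now hangs upright and still by the cap, 10 cm above the board (the first cap grasp closed above it without touching, because the fingers sit about 29 mm higher than described).

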